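Close two plaster moulds and stack them to dry

ROBOT

A 6-joint arm with a two-finger parallel gripper is mounted at the origin on the work surface. World frame = base frame: x ahead of the robot, y to its left, z up, the work surface at z = 0. Lengths are in m, angles in rad, forces in N, time in s.
With the tool pointing down it reaches from about 0.3 to 0.85 m from the base axis. Payload 5.4 kg.
Tool frame: the origin (TCP) lies at the centre of the arm's flange, where the gripper is bolted on; the fingertips stand 173 mm ahead of it and the grasp point (between the pads) lies r.grasp_offset ahead of it (r.grasp_offset is the distance from the TCP to the grasp point, in m); z points along the fingers, y is the line along which they close (so a half turn about z gives the same grasp; the last joint's range is limited). The gripper opens to 85 mm and grips with 20 to 120 N. Pads are 22 mm wide; open, the fingers measure 114 mm over their backs; the gripper's body (76 mm by 85 mm) begins 54 mm behind the grasp point. The pads swing forward as they close: fully open they stand 13 mm farther back than shut.
Start: joints at [1.011, 0.158, 1.597, -0, 1.386, -0.21], TCP at [0.197, 0.54, 0.405] pointing down, gripper open.
Joint ranges: [-2.91, 2.91], [-0.94, 2.29], [0.18, 2.7], [-1.29, 4.43], [0.17, 2.64], [-3, 3]. Speed limits (rad/s): [2.57, 2.57, 3.14, 3.14, 3.14, 3.14].

INTERFACE

Orientations are given as a 3x3 rotation matrix whose columns are the frame's x, y, z axes.
In Python, from plant import r gives the robot as it stands.
- The arm moves only by the shell command python3 -m creep 'ROWS' [FORCE]. ROWS is JSON, a list of rows, each a list of 3 entries, a list of its own where there are three numbers: the shift along the tool's x, y, z in m, then the turn about the tool's z in degrees, then the closure in counts, from 0 (fully open) to 255 (shut). In form: [[[x, y, z], yaw, grip], ...]. A call has 1 to 10 rows; each row shifts and turns the commanded pose from where the row before left it, along the tool's axes as they then stand; what a row does not reach is not made up. A row lasts 1/8 s, in which the tool goes at most 62.5 mm and 10.7 degrees, less where a joint would pass 70% of its speed; a pose out of reach is approached as far as the arm can. A call with a gripper value outside its range is refused whole. The fingers move at their own pace and stop on an object; FORCE is the grip in N (left out, the last holds). Time passes only in rows, so rows that do not move let the fingers close. It gives the time, the measured TCP pose, the force, the opening and the grip force at its end, in the units of the state.
- r.sense(): the state, without advancing time (a new reading comes with each control period).
- r.capture(name): name is "scene" or "side" or "wrist"; returns the picture (480x640x3 uint8, blue, green, red); there is no depth.
- r.get_calibration(name): a dict with "K" (3x3 intrinsics, pixels), "origin" and "attitude" of the camera in the world; the wrist camera has in their place "hand_eye" (4x4, takes a point from camera to tool coordinates, whose origin is the TCP and whose axes are the flange's). Camera axes: x right, y down, z forward; pixel columns grow to the right and rows downward; lengths in m; the calibration is good to about 2 mm. The wrist camera is an equidistant fisheye: a pixel r from the principal point sees the ray r / f radians off the axis. A picture is of the moment at which its call begins: read the wrist's pose just before it. get_calibration takes no time and is no camera call.
- r.hand_in(): hands the job in; it is judged then, once.
The state is a dict: "time_s": time; "joint_positions": joint angles; "joint_vel": joint speeds; "tau": joint torques, N m; "eef_pos": TCP position; "ee_rot": TCP orientation; "wrist_force": force on the tool from outside, world axes, zero at the start; "moment": the same for the moment, N m; "gripper_width": finger opening in m; "grip_force": force on a finger pad.
Only numpy, scipy, OpenCV 4.12 (cv2) and the standard library are available. Lean on these libraries where they do the work, as an engineer would, in place of code of your own. Each camera call takes 0.05 s, during which the arm holds its last target. There are 200 camera calls.

TASK

Put the two plaster moulds away to dry in one stack on the round wooden batt, one half at a time from the bottom up: the long lower half in the middle of the batt, its own long upper half closed fully down on it, then the round lower half upright in the middle of that, and the round upper half closed fully down on top. The short upper half belongs to another mould: leave it, the cup and the little glaze jar alone.

Things in the scene. Friction and masses are not known exactly. Their poses are not given: they have to be found in the camera images.
- long_lower_mid (a point): Centre (half-way up the block) of the lower half of the long mould: a block of off-white plaster, 120 (its x) x 56 (its y) x 34 high, 0.27 kg, lying flat, mating face up. On its top face stand two cones (keys) 9 high, 18 across at the foot and 10 at the tip, on its x axis 42 either side of the centre; between them is a casting hollow 44 x 34, 10 deep. Grip it across its 56 mm width. z axis up.
- long_upper_mid (a point): Centre of the upper half of the long mould: a block of off-white plaster, 120 (x) x 56 (y) x 34 high, 0.26 kg, lying mating face down, plain flat top. In its underside are two blind square sockets 22 x 22, 12 deep, on its x axis 42 either side of the centre; they take the two cones of the long lower half with about 2 play, either way round (half a turn). Closed, the faces meet and its centre is 34 above that of the lower half. z axis up.
- short_upper_mid (a point): Centre of the upper half of some other mould, not part of this job: a block of off-white plaster, 84 (x) x 56 (y) x 34 high, plain flat top, told from the long upper half by its shorter length. Its sockets are 25 either side of the centre and fit neither lower half. To be left where it is.
- round_lower_mid (a point): Centre (half-way up the disc, the hump not counted) of the lower half of the round mould: a disc of off-white plaster, 62 diameter, 34 high, 0.13 kg, with a round hump in the middle of its top, 9 high, 40 across at the foot and 26 across at its flat top. Flat underside. z axis up; its yaw does not matter.
- round_upper_mid (a point): Centre of the upper half of the round mould: a disc of off-white plaster, 62 diameter, 34 high, 0.11 kg, mating face down, plain flat top. In its underside is a round recess 44 diameter, 12 deep, that takes the hump of the round lower half with about 2 play, at any yaw. Closed, its centre is 34 above that of the round lower half. z axis up.
- round_batt_top (a point): Centre of the top face of the round brown wooden batt, a fixed disc 150 diameter, 12 thick, lying on the table, empty: here the stack is built. Its yaw does not matter.
- square_batt_top (a point): Centre of the top face of the square brown wooden batt, a fixed board 130 x 130, 12 thick, lying on the table with the cup on it. Not part of the job.
- cup_mid (a point): Centre of the unglazed terracotta cup, 68 across the rim, 60 high, standing on the square batt. To be left alone.
- glaze_jar_mid (a point): Centre of the little amber glass glaze jar with a black cap, 36 diameter, 42 high, standing among the mould halves. To be left alone.
Things that resemble listed ones, but are neither listed nor needed, are in the scene too. Leave any pink or red look-alike of the part that bears round_upper_mid alone. Leave any red look-alike of the part that bears long_upper_mid alone.

How it is judged:
On the way, in this order (a step that is already met when the one before it is completed fails the run):
1. the long lower half lies centred on the round batt, let go (horizontal distance between long_lower_mid and round_batt_top below 0.015 m and z of long_lower_mid in the frame of round_batt_top between 0.0145 and 0.0195 m and angle between long_lower_mid's own z axis and vertical below 0.06 rad and contact force between long_lower and the fingers below 0.2 N and linear speed of long_lower below 0.02 m/s), for 0.2 s.
2. the long upper half is closed down on the long lower half, let go (horizontal distance between long_lower_mid and round_batt_top below 0.015 m and z of long_lower_mid in the frame of round_batt_top between 0.0145 and 0.0195 m and angle between each of long_lower_mid, long_upper_mid's own z axis and vertical below 0.06 rad and horizontal distance between long_upper_mid and long_lower_mid below 0.006 m and z of long_upper_mid in the frame of long_lower_mid between 0.0315 and 0.0365 m and angle between the x axis of long_upper_mid and the x axis of long_lower_mid, either way round below 0.12 rad and contact force between long_upper and the fingers below 0.2 N and linear speed of long_upper below 0.02 m/s), for 0.2 s.
3. the round lower half stands in the middle of the closed long mould, let go (horizontal distance between long_lower_mid and round_batt_top below 0.015 m and z of long_lower_mid in the frame of round_batt_top between 0.0145 and 0.0195 m and angle between each of long_lower_mid, long_upper_mid, round_lower_mid's own z axis and vertical below 0.06 rad and horizontal distance between long_upper_mid and long_lower_mid below 0.006 m and z of long_upper_mid in the frame of long_lower_mid between 0.0315 and 0.0365 m and angle between the x axis of long_upper_mid and the x axis of long_lower_mid, either way round below 0.12 rad and horizontal distance between round_lower_mid and long_upper_mid below 0.012 m and z of round_lower_mid in the frame of long_upper_mid between 0.0315 and 0.0365 m and contact force between round_lower and the fingers below 0.2 N and linear speed of round_lower below 0.02 m/s), for 0.2 s.
4. the round upper half is closed down on the round lower half, let go (horizontal distance between long_lower_mid and round_batt_top below 0.015 m and z of long_lower_mid in the frame of round_batt_top between 0.0145 and 0.0195 m and angle between each of long_lower_mid, long_upper_mid, round_lower_mid, round_upper_mid's own z axis and vertical below 0.06 rad and horizontal distance between long_upper_mid and long_lower_mid below 0.006 m and z of long_upper_mid in the frame of long_lower_mid between 0.0315 and 0.0365 m and angle between the x axis of long_upper_mid and the x axis of long_lower_mid, either way round below 0.12 rad and horizontal distance between round_lower_mid and long_upper_mid below 0.012 m and z of round_lower_mid in the frame of long_upper_mid between 0.0315 and 0.0365 m and horizontal distance between round_upper_mid and round_lower_mid below 0.006 m and z of round_upper_mid in the frame of round_lower_mid between 0.0315 and 0.0365 m and contact force between round_upper and the fingers below 0.2 N and linear speed of round_upper below 0.02 m/s), for 0.2 s.
At the end, for the whole second after the job is handed in: Long lower half flat within 15 mm of the round batt's middle; long upper closed on it (6 mm, 0.12 rad); round lower flat on that within 12 mm of its middle; round upper closed on it (6 mm); heights to 2.5 mm, level within 0.06 rad, let go, at rest (all of step 4 and contact force between each of long_lower, long_upper, round_lower and the fingers below 0.2 N and linear speed of each of long_lower, long_upper, round_lower below 0.02 m/s and angular speed of each of long_lower, long_upper, round_lower, round_upper below 0.2 rad/s); the robot touches nothing.
It fails at once if the short upper half is moved by more than 20 mm (distance of short_upper_mid from where it was at the start of the episode above 0.02 m).
It fails at once if the cup is moved by more than 20 mm (distance of cup_mid from where it was at the start of the episode above 0.02 m).
It fails at once if the glaze jar is moved by more than 20 mm (distance of glaze_jar_mid from where it was at the start of the episode above 0.02 m).
It also fails if it takes over 109 s, if anything falls off the work surface, if the arm or the gripper's body presses on something with over 40 N, if the wrist force passes 120 N, or if a joint passes its speed limit or range.

## Working session

There is one attempt and no reset: what is moved stays moved. The work goes in short steps, Python scripts to look and compute and a shell command to move; the robot and the scene stay as the last step left them, time stands still between calls to the robot, and variables do not carry over. Pictures are saved under pics/ and viewed, at most 17 in all, crops included, and the job is handed in when it is done.

```bash
ls; mkdir -p pics; python3 - <<'E'
from plant import r
import cv2,numpy as np
s=r.sense();print(s['time_s'],s['eef_pos'],s['ee_rot'],s['gripper_width'],r.grasp_offset)
for n in ("scene","side","wrist"):
    c=r.get_calibration(n);print(n,c)
    cv2.imwrite(f'pics/{n}0.png',r.capture(n))
E
```

```text
pics
0.0 [0.19692342 0.53992819 0.40370073] [[-9.39424497e-01  3.42754359e-01 -1.03125171e-03]
 [ 3.42755663e-01  9.39423185e-01 -1.62353205e-03]
 [ 4.12309082e-04 -1.87865314e-03 -9.99998150e-01]] 0.08526978813792851 0.1547
scene {'K': array([[472.61890597,   0.        , 326.81037411],
       [  0.        , 472.61890597, 243.3936187 ],
       [  0.        ,   0.        ,   1.        ]]), 'origin': array([ 1.01791942, -0.30355317,  0.72971086]), 'attitude': array([[ 0.49232183,  0.67566374, -0.54872372],
       [ 0.87022857, -0.36910133,  0.32629196],
       [ 0.01792899, -0.63815572, -0.76969853]])}
side {'K': array([[489.04022737,   0.        , 316.84258091],
       [  0.        , 489.04022737, 240.47863035],
       [  0.        ,   0.        ,   1.        ]]), 'origin': array([ 0.21271986, -0.50715056,  0.76376796]), 'attitude': array([[ 0.84927726, -0.41209353,  0.33001069],
       [-0.52775652, -0.64587743,  0.55164789],
       [-0.01418407, -0.64266731, -0.76601406]])}
wrist {'K': array([[371.64829954,   0.        , 319.32600745],
       [  0.        , 371.64829954, 237.70896613],
       [  0.        ,   0.        ,   1.        ]]), 'hand_eye': array([[-9.65266448e-04, -9.55611950e-01, -2.94626660e-01,
         7.57860931e-02],
       [ 9.99999527e-01, -8.87419365e-04, -3.97918642e-04,
         1.27591841e-03],
       [ 1.18798406e-04, -2.94626905e-01,  9.55612355e-01,
         3.11588912e-02],
       [ 0.00000000e+00,  0.00000000e+00,  0.00000000e+00,
         1.00000000e+00]])}
```

View pics/scene0.png

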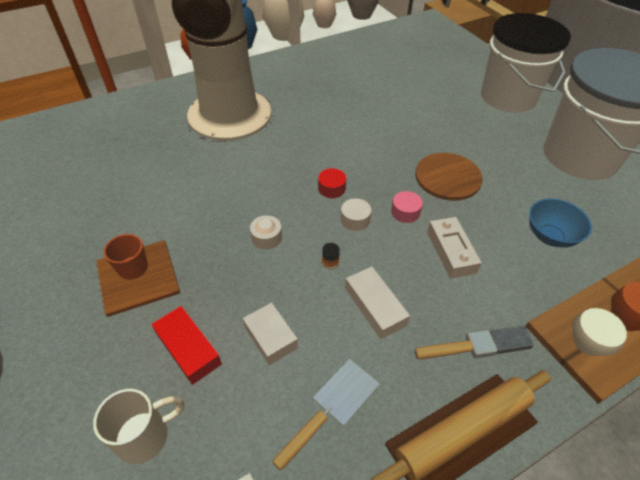

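View pics/side0.png

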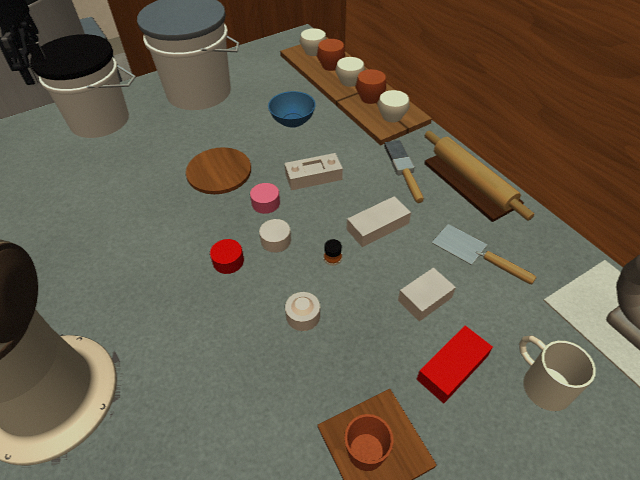

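The things, in scene / side pixels:
- Round batt: (449,175) / (219,170).
- Long lower half, with the two keys: (454,246) / (313,170).
- Long upper half: (377,300) / (379,220). It is clearly longer than the other plain off-white block, the short upper at (270,331) / (427,293). The red block is a decoy.
- Round lower half, with the hump: (266,230) / (303,310).
- Round upper half: (356,213) / (275,236), the off-white one. The red (332,182) and pink (407,206) discs are decoys.
- Jar: (331,254).

I'll measure by fitting silhouettes in both views.

```bash
cat > lib.py <<'E'
import cv2,numpy as np
from scipy.optimize import minimize
from plant import r
def proj(name,P,cal=None):
    c=cal or r.get_calibration(name); q=(P-c['origin'])@c['attitude']; q=q@c['K'].T
    return q[:,:2]/q[:,2:]
def disc(R,z,n=40):
    a=np.arange(n)*2*np.pi/n; return np.c_[R*np.cos(a),R*np.sin(a),0*a+z]
def box(l,w,h): return np.array([[x*l/2,y*w/2,z*h/2] for x in(-1,1) for y in(-1,1) for z in(-1,1)])
def fr(r1,z1,r2,z2,cx=0): return np.r_[disc(r1,z1),disc(r2,z2)]+[cx,0,0]
M={'long_lower':[box(.12,.056,.034),fr(.009,.017,.005,.026,.042),fr(.009,.017,.005,.026,-.042)],
'long_upper':[box(.12,.056,.034)],'short_upper':[box(.084,.056,.034)],
'round_lower':[fr(.031,-.017,.031,.017),fr(.02,.017,.013,.026)],'round_upper':[fr(.031,-.017,.031,.017)],
'batt':[fr(.075,-.012,.075,0)],'jar':[fr(.018,-.021,.018,.021)],'cup':[fr(.026,-.03,.034,.03)]}
def pose(parts,p):
    c,s=np.cos(p[3]),np.sin(p[3]); R=np.array([[c,-s,0],[s,c,0],[0,0,1]])
    return [q@R.T+p[:3] for q in parts]
S=8
def render(name,parts,p,c,win):
    m=np.zeros((win[3]*S//2,win[2]*S//2),np.uint8)
    for q in pose(parts,p):
        u=(proj(name,q,c)-win[:2]+.5)*S/2
        cv2.fillConvexPoly(m,cv2.convexHull((u*16).astype(np.int32)),1,shift=4)
    return m
def fitobj(obj,masks,p0,win,free=(0,1,2,3)):
    cal={n:r.get_calibration(n) for n in masks}
    W={n:cv2.resize(masks[n][win[n][1]:win[n][1]+win[n][3],win[n][0]:win[n][0]+win[n][2]].astype(np.float32),None,fx=S/2,fy=S/2)>.5 for n in masks}
    def f(d):
        p=np.array(p0,float); p[list(free)]+=np.array(d)*.01*np.where(np.array(free)==3,10,1)
        return sum(1-(lambda a,b:(a&b).sum()/max((a|b).sum(),1))(W[n],render(n,M[obj],p,cal[n],win[n])>0) for n in masks)
    best=None
    for s in(1,-1):
        x0=np.zeros(len(free)) if best is None else best.x
        sx=np.vstack([x0]+[x0+s*np.eye(len(free))[i]*.8 for i in range(len(free))])
        o=minimize(f,x0,method='Nelder-Mead',options=dict(initial_simplex=sx,xatol=.003,fatol=1e-4,maxiter=400))
        if best is None or o.fun<best.fun: best=o
    p=np.array(p0,float); p[list(free)]+=best.x*.01*np.where(np.array(free)==3,10,1)
    return p,best.fun
def backproj(name,uv,z):
    c=r.get_calibration(name); d=c['attitude']@np.linalg.solve(c['K'],[*uv,1]); return c['origin']+d*(z-c['origin'][2])/d[2]
def comp(mask,uv):
    n,l,st,_=cv2.connectedComponentsWithStats(mask.astype(np.uint8)); k=l[uv[1],uv[0]]
    if k==0: return None,None
    x,y,w,h=st[k][:4]; m=(l==k).astype(np.uint8)
    cs,_=cv2.findContours(m,cv2.RETR_EXTERNAL,cv2.CHAIN_APPROX_NONE); cv2.drawContours(m,cs,-1,1,-1)
    return m,[max(0,x-10),max(0,y-10),w+20,h+20]
def white(im):
    b,g,rr=[im[...,i].astype(int) for i in range(3)]
    return (rr-b>0)&(rr-g<40)&(rr>110)
def brown(im):
    b,g,rr=[im[...,i].astype(int) for i in range(3)]
    return (rr-b>25)
E
cat > m1.py <<'E'
from lib import *
ims={n:cv2.imread(f'pics/{n}0.png') for n in('scene','side')}
for o,a,b,h,y0 in [('batt',(449,175),(219,170),.012,0),('long_lower',(440,250),(300,180),.017,None),('long_upper',(377,300),(379,220),.017,None),
 ('short_upper',(270,331),(427,293),.017,None),('round_lower',(266,235),(303,315),.017,0),('round_upper',(356,213),(275,236),.017,0)]:
    f=brown if o=='batt' else white
    ms={};win={}
    for n,uv in(('scene',a),('side',b)): ms[n],win[n]=comp(f(ims[n]),uv)
    if any(m is None for m in ms.values()): print(o,'no comp',ims['scene'][a[1],a[0]],ims['side'][b[1],b[0]]);continue
    c0=backproj('scene',a,h)
    if y0==0: p,e=fitobj(o,ms,[*c0[:2],h,0],win,(0,1,2))
    else:
        p,e=min((fitobj(o,ms,[*c0[:2],h,y],win) for y in np.arange(4)*np.pi/4),key=lambda t:t[1])
    print(o,p.round(4),round(e,3),win)
E
python3 m1.py; python3 - <<'E'
import cv2,numpy as np
a=cv2.imread('pics/scene0.png')[170:370,220:490]
cv2.imwrite('pics/crop0.png',cv2.resize(a,None,fx=2.9,fy=2.9,interpolation=cv2.INTER_CUBIC))
E
```

```text
batt [0.4592 0.3438 0.0135 0.    ] 0.058 {'scene': [np.int32(406), np.int32(142), np.int32(87), np.int32(69)], 'side': [np.int32(175), np.int32(137), np.int32(86), np.int32(68)]}
long_lower no comp [ 72  89 105] [ 76  97 110]Traceback (most recent call last):
  File "m1.py", line 12, in <module>
    p,e=min((fitobj(o,ms,[*c0[:2],h,y],win) for y in np.arange(4)*np.pi/4),key=lambda t:t[1])
        ~~~^^^^^^^^^^^^^^^^^^^^^^^^^^^^^^^^^^^^^^^^^^^^^^^^^^^^^^^^^^^^^^^^^^^^^^^^^^^^^^^^^^
  File "m1.py", line 12, in <genexpr>
    p,e=min((fitobj(o,ms,[*c0[:2],h,y],win) for y in np.arange(4)*np.pi/4),key=lambda t:t[1])
             ~~~~~~^^^^^^^^^^^^^^^^^^^^^^^^
  File "lib.py", line 35, in fitobj
    o=minimize(f,x0,method='Nelder-Mead',options=dict(initial_simplex=sx,xatol=.003,fatol=1e-4,maxiter=400))
    res = _minimize_neldermead(fun, x0, args, callback, bounds=bounds,
                               **options)
    fsim[k] = func(sim[k])
              ~~~~^^^^^^^^
    fx = function(np.copy(x), *(wrapper_args + args))
  File "lib.py", line 30, in f
    return sum(1-(lambda a,b:(a&b).sum()/max((a|b).sum(),1))(W[n],render(n,M[obj],p,cal[n],win[n])>0) for n in masks)
  File "lib.py", line 30, in <genexpr>
    return sum(1-(lambda a,b:(a&b).sum()/max((a|b).sum(),1))(W[n],render(n,M[obj],p,cal[n],win[n])>0) for n in masks)
                 ~~~~~~~~~~~~~~~~~~~~~~~~~~~~~~~~~~~~~~~~~~~^^^^^^^^^^^^^^^^^^^^^^^^^^^^^^^^^^^^^^^^^
  File "lib.py", line 30, in <lambda>
    return sum(1-(lambda a,b:(a&b).sum()/max((a|b).sum(),1))(W[n],render(n,M[obj],p,cal[n],win[n])>0) for n in masks)
                              ~^~
ValueError: operands could not be broadcast together with shapes (1920,2560) (2000,2640)
```

View pics/crop0.png

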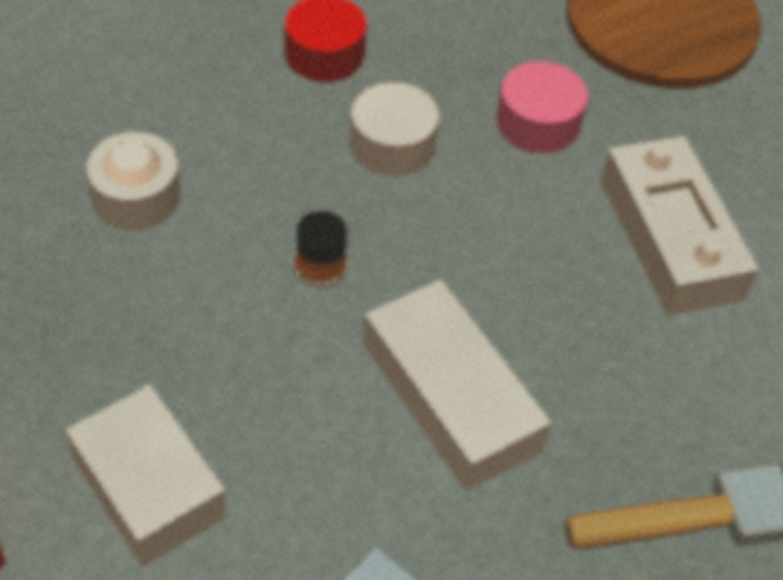

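The crop confirms it. The plain long block in the centre is clearly longer than the short one at lower left. The keyed block is upper right, the hump disc is left, and the off-white plain disc is top centre. My mask needs smoothing before the fit will work.

```bash
python3 - <<'E'
s=open('lib.py').read()
i=s.index('def white'); 
s=s[:i]+'''def white(im):
    b,g,rr=cv2.split(cv2.GaussianBlur(im,(5,5),1).astype(int).astype(np.float32))
    return (rr-b>8)
brown=white
'''
open('lib.py','w').write(s)
m=open('m1.py').read().replace("print(o,p.round(4),round(e,3),win)","print(o,p.round(4),round(e,3))")
open('m1.py','w').write(m)
E
python3 m1.py
```

```text
batt [0.4599 0.3387 0.018  0.    ] 0.144
long_lower [0.6355 0.2077 0.0207 2.8826] 0.162
long_upper [ 0.6683  0.0072  0.0198 -0.0037] 0.144
short_upper [ 0.6353 -0.1841  0.02    0.0793] 0.159
round_lower [ 0.4261 -0.0949  0.0195  0.    ] 0.144
round_upper [0.4705 0.0865 0.0202 0.    ] 0.174
```

```bash
python3 - <<'E'
from lib import *
for n,l in (('scene',[(360,210),(356,230),(385,300),(449,175),(449,196),(449,199),(449,202),(300,280)]),('side',[(275,230),(275,245),(219,170),(219,190),(219,193),(219,196)])):
    im=cv2.GaussianBlur(cv2.imread(f'pics/{n}0.png'),(5,5),1)
    print(n,[(p,im[p[1],p[0]].tolist()) for p in l])
E
for t in 14 18; do sed -i "s/rr-b>[0-9]*)/rr-b>$t)/" lib.py; echo $t; python3 m1.py; done
```

```text
scene [((360, 210), [173, 191, 197]), ((356, 230), [93, 106, 113]), ((385, 300), [169, 187, 192]), ((449, 175), [44, 82, 131]), ((449, 196), [40, 69, 111]), ((449, 199), [52, 67, 84]), ((449, 202), [101, 113, 110]), ((300, 280), [113, 123, 116])]
side [((275, 230), [166, 186, 192]), ((275, 245), [77, 96, 113]), ((219, 170), [34, 75, 125]), ((219, 190), [25, 57, 102]), ((219, 193), [38, 56, 76]), ((219, 196), [101, 113, 106])]
14
batt [0.4595 0.3415 0.0155 0.    ] 0.075
long_lower [ 0.6354  0.2101  0.0176 -0.2736] 0.052
long_upper [ 0.6683  0.0085  0.0174 -0.0043] 0.047
short_upper [ 0.6348 -0.1831  0.0175  0.0885] 0.043
round_lower [ 0.426  -0.0943  0.018   0.    ] 0.067
round_upper [0.4703 0.0883 0.0182 0.    ] 0.066
18
batt [0.4591 0.3431 0.0141 0.    ] 0.051
long_lower [0.6356 0.2098 0.0169 2.8532] 0.082
long_upper [ 0.669   0.0084  0.0165 -0.008 ] 0.074
short_upper [ 0.635  -0.1833  0.0168  3.2197] 0.076
round_lower [ 0.426  -0.0935  0.0159  0.    ] 0.156
round_upper [0.4704 0.0883 0.0168 0.    ] 0.146
```

```bash
cat > go.py <<'E'
# go.py x y graspz yawdeg_of_finger_line : needed turn, then shift in tool axes after turn
import sys,numpy as np
from plant import r
s=r.sense(); R=np.array(s['ee_rot']); p=np.array(s['eef_pos'])
x,y,z,a=map(float,sys.argv[1:5])
cur=np.degrees(np.arctan2(R[1,1],R[0,1])); d=(a-cur+90)%180-90; th=np.radians(-d)
c,sn=np.cos(th),np.sin(th); R2=R@np.array([[c,-sn,0],[sn,c,0],[0,0,1]])
g=p+R[:,2]*r.grasp_offset
sh=R2.T@(np.array([x,y,z])-g)
print('t',s['time_s'],'grasp',g.round(4),'yaw',cur.round(1),'turn',round(-d,1),'shift mm',(sh*1e3).round(1),'w',round(s['gripper_width'],4),'F',np.round(s['wrist_force'],1),'j6',round(s['joint_positions'][5],2))
E
python3 go.py 0.6354 0.2100 0.2 74.3
python3 - <<'E'
from lib import *
for n,uv,z in [('scene',(331,248),.042),('scene',(332,175),.034),('scene',(407,201),.034),('scene',(480,345),.01)]: print(n,uv,backproj(n,uv,z).round(3))
E
```

```text
t 0.15 grasp [0.1968 0.5398 0.2492] yaw 70.0 turn -4.3 shift mm [-511.5 -198.7   49.3] w 0.0852 F [-0.5  0.   0.2] j6 -0.21
scene (331, 248) [ 0.541 -0.011  0.042]
scene (332, 175) [0.359 0.096 0.034]
scene (407, 201) [0.502 0.194 0.034]
scene (480, 345) [0.823 0.119 0.01 ]
```

```bash
python3 -m creep '[[[-51,-20,4],-4.3,0]]' 40 2>&1 | tail -3; python3 go.py 0.6354 0.2100 0.2 74.3
```

```text
wrist_force: [1.5, -1.2, 0.0]
gripper_width: 0.0855
grip_force: 0.0
t 0.275 grasp [0.2422 0.5001 0.2454] yaw 74.7 turn 0.4 shift mm [-457.  -172.9   44.9] w 0.0855 F [ 1.5 -1.2  0. ] j6 -0.4
```

I wrote that row in mm where the move takes metres. It was clipped to 62.5 mm in the right direction, so no harm. Using metres from here.

```bash
python3 -m creep '[[[-0.057,-0.0216,0.004],0.4,0],[[-0.057,-0.0216,0.006],0,0],[[-0.057,-0.0216,0.006],0,0],[[-0.057,-0.0216,0.006],0,0],[[-0.057,-0.0216,0.006],0,0],[[-0.057,-0.0216,0.006],0,0],[[-0.057,-0.0216,0.005],0,0],[[-0.057,-0.0216,0.005],0,0],[[0,0,0],0,0]]' 40 | tail -3; python3 go.py 0.6354 0.2100 0.024 74.3
python3 - <<'E'
from plant import r
import cv2;cv2.imwrite('pics/w1.png',r.capture('wrist'))
E
```

```text
wrist_force: [-1.4, 0.0, -0.0]
gripper_width: 0.0853
grip_force: 0.0
t 1.4 grasp [0.6362 0.2028 0.1997] yaw 73.6 turn -0.7 shift mm [  2.5   6.9 175.7] w 0.0853 F [-1.4  0.  -0. ] j6 -1.16
```

View pics/w1.png

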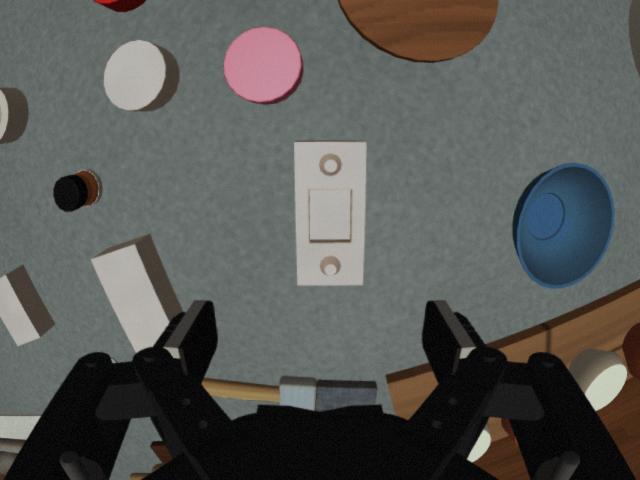

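The wrist picture shows the long lower half at (330,215), keys at (330,164) and (330,267), square to the fingers. I'll check the position through the wrist calibration.

```bash
cat > wr.py <<'E'
import numpy as np
from plant import r
def wray(uv,z,s=None):
    s=s or r.sense(); c=r.get_calibration('wrist');K=c['K'];H=c['hand_eye']
    d=np.array([uv[0]-K[0,2],uv[1]-K[1,2]]);q=np.linalg.norm(d);t=q/K[0,0]
    v=np.r_[np.sin(t)*d/max(q,1e-9),np.cos(t)]
    R=np.array(s['ee_rot']);o=R@H[:3,3]+s['eef_pos'];v=R@H[:3,:3]@v
    return o+v*(z-o[2])/v[2]
E
python3 - <<'E'
from wr import *
P=[wray(u,z) for u,z in [((294.5,142),.034),((366,142),.034),((297,285),.034),((363,285),.034),((330,163.5),.043),((330.5,267.5),.043)]]
for p in P: print(p.round(4))
print('c',np.mean(P[:4],0).round(4),np.mean(P[4:],0).round(4), np.degrees(np.arctan2(*(P[4]-P[5])[1::-1])))
print(wray((262,64),.034),wray((134,75),.034),wray((68,193),.042))
E
```

```text
[0.5682 0.2054 0.034 ]
[0.5835 0.2587 0.034 ]
[0.683  0.1718 0.034 ]
[0.6991 0.226  0.034 ]
[0.5913 0.2271 0.043 ]
[0.672  0.2044 0.043 ]
c [0.6334 0.2155 0.034 ] [0.6316 0.2157 0.043 ] 164.32787850775426
[0.5014174  0.19913119 0.034     ] [0.46895486 0.09425536 0.034     ] [ 0.54051886 -0.00412731  0.042     ]
```

```bash
python3 go.py 0.634 0.2125 0.024 74.3; python3 -m creep '[[[0,0,0.06],0,0],[[0,0,0.04],0,0],[[0,0,0],0,0],[[0,0,0],0,0]]' | tail -3;python3 go.py 0.634 0.2125 0.024 74.3
python3 - <<'E'
from plant import r
import cv2;cv2.imwrite('pics/w2.png',r.capture('wrist'))
E
python3 go.py 0.634 0.2125 0.024 74.3
```

```text
t 1.45 grasp [0.6347 0.2047 0.2001] yaw 73.7 turn -0.6 shift mm [  2.5   7.4 176.1] w 0.0856 F [-0.9  0.2 -0.1] j6 -1.15
wrist_force: [-0.2, -0.4, 0.6]
gripper_width: 0.0856
grip_force: 0.0
t 1.95 grasp [0.6348 0.2074 0.1038] yaw 73.9 turn -0.4 shift mm [ 2.4  4.6 79.8] w 0.0856 F [-0.2 -0.4  0.6] j6 -1.15
t 2.0 grasp [0.6355 0.2073 0.1046] yaw 73.9 turn -0.4 shift mm [ 3.2  4.4 80.6] w 0.0855 F [0.7 0.2 0.4] j6 -1.15
```

View pics/w2.png

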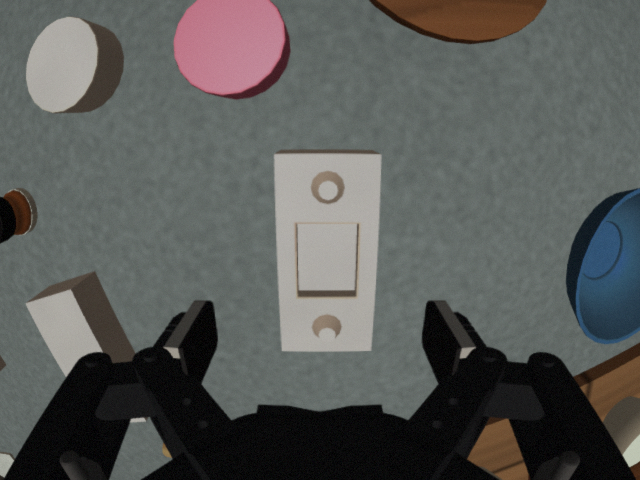

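Now the keys' tips show at (328,190) and (327,334), and the block spans x 276-380, y 153-351.

```bash
python3 - <<'E'
from wr import *
P=[wray(u,z) for u,z in [((275,154),.034),((380.5,154),.034),((281.5,351),.034),((372.5,351),.034),((328,190),.043),((327,334),.043)]]
print('c',np.mean(P[:4],0).round(4),np.mean(P[4:],0).round(4), np.degrees(np.arctan2(*(P[4]-P[5])[1::-1])))
E
```

```text
c [0.6361 0.2134 0.034 ] [0.6355 0.2133 0.043 ] 163.91178375299634
```

```bash
python3 -m creep '[[[0.0015,0.0045,0.03],0,0],[[0,0,0.05],0,0],[[0,0,0],0,0],[[0,0,0],0,0],[[0,0,0],0,255],[[0,0,0],0,255],[[0,0,0],0,255],[[0,0,0],0,255],[[0,0,0],0,255],[[0,0,0],0,255]]' 40| tail -3;python3 go.py 0.459 0.344 0.2 73.9
```

```text
wrist_force: [-0.5, 0.3, 5.1]
gripper_width: 0.0551
grip_force: 44.5
t 3.25 grasp [0.6356 0.2116 0.0241] yaw 73.9 turn -0.0 shift mm [ 205.8   78.6 -176.5] w 0.0551 F [-0.5  0.3  5.1] j6 -1.15
```

```bash
python3 -m creep '[[[0,0,-0.05],0,255],[[0,0,-0.05],0,255],[[0.041,0.0157,0],0,255],[[0.041,0.0157,0],0,255],[[0.041,0.0157,0],0,255],[[0.041,0.0157,0],0,255],[[0.041,0.0157,0],0,255],[[0,0,0],0,255],[[0,0,0],0,255],[[0,0,0],0,255]]' | tail -3;python3 go.py 0.459 0.344 0.036 73.9
python3 - <<'E'
from plant import r
import cv2;cv2.imwrite('pics/w3.png',r.capture('wrist'))
E
```

```text
wrist_force: [0.3, 0.2, -2.4]
gripper_width: 0.0556
grip_force: 44.6
t 4.5 grasp [0.4597 0.343  0.1216] yaw 73.8 turn -0.1 shift mm [ 1.   0.8 85.6] w 0.0556 F [ 0.3  0.2 -2.4] j6 -0.86
```

View pics/w3.png

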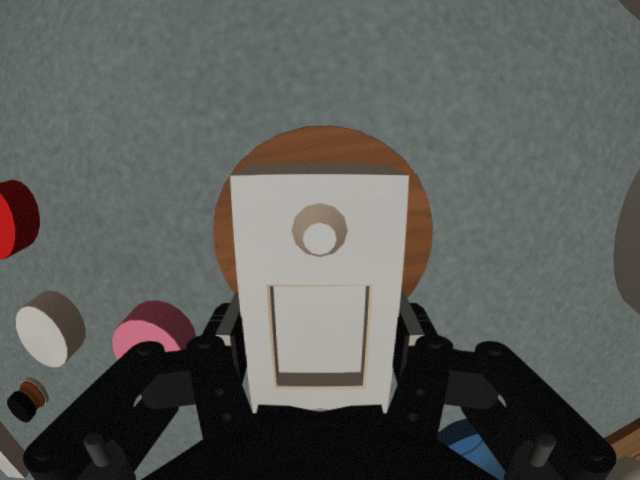

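The block is held over the batt, square. The batt's edges are at x 214 and 432, top y 126. The block's far edge is at y 176.

```bash
python3 - <<'E'
from wr import *
s=r.sense();R=np.array(s['ee_rot']);g=s['eef_pos']+R[:,2]*r.grasp_offset
for u,z in [((214,225),.012),((432,225),.012),((323,126),.012),((231,176),g[2]+.01),((409,176),g[2]+.01),((319.5,239),g[2]+.019)]:
    print(u,((wray(u,z)-g)@R*1e3).round(1))
E
```

```text
(214, 225) [ 12.8 -69.1 109.5]
(432, 225) [ 12.7  76.7 109.5]
(323, 126) [ 76.1   3.6 109.5]
(231, 176) [ 60.9 -26.3 -10. ]
(409, 176) [ 60.9  29.3 -10. ]
(319.5, 239) [ 43.1   1.3 -19. ]
```

```bash
python3 -m creep '[[[0.0005,0.0015,0.04],0,255],[[0,0,0.03],0,255],[[0,0,0.0105],0,255],[[0,0,0.004],0,255],[[0,0,0],0,255],[[0,0,0],0,255]]' | tail -3;python3 go.py 0.459 0.344 0.036 73.9
```

```text
wrist_force: [1.4, 0.3, -3.4]
gripper_width: 0.0556
grip_force: 44.5
t 5.3 grasp [0.4597 0.3456 0.0383] yaw 73.9 turn -0.0 shift mm [ 0.2 -1.8  2.3] w 0.0556 F [ 1.4  0.3 -3.4] j6 -0.85
```

```bash
python3 -m creep '[[[0,0,0.001],0,255],[[0,0,0.001],0,255],[[0,0,0],0,255]]' | tail -3;python3 go.py 0.459 0.344 0.036 73.9
```

```text
wrist_force: [-2.7, -2.0, 4.6]
gripper_width: 0.0553
grip_force: 45.5
t 5.675 grasp [0.4591 0.3455 0.0361] yaw 73.9 turn -0.0 shift mm [-0.3 -1.4  0.1] w 0.0553 F [-2.7 -2.   4.6] j6 -0.85
```

```bash
python3 -m creep '[[[0,0,0],0,0],[[0,0,0],0,0],[[0,0,0],0,0],[[0,0,0],0,0],[[0,0,-0.04],0,0],[[0,0,-0.05],0,0],[[0,0,-0.02],-8,0],[[0,0,0],-8,0],[[0,0,0],0,0],[[0,0,0],0,0]]' | tail -3;python3 go.py 0.6685 0.010 0.13 89.7
python3 - <<'E'
from plant import r
import cv2;cv2.imwrite('pics/w4.png',r.capture('wrist'))
E
```

```text
wrist_force: [0.7, -0.3, -0.6]
gripper_width: 0.0853
grip_force: 0.0
t 6.925 grasp [0.4583 0.345  0.1444] yaw 89.7 turn 0.0 shift mm [-211.9 -333.9   14.3] w 0.0853 F [ 0.7 -0.3 -0.6] j6 -1.13
```

View pics/w4.png

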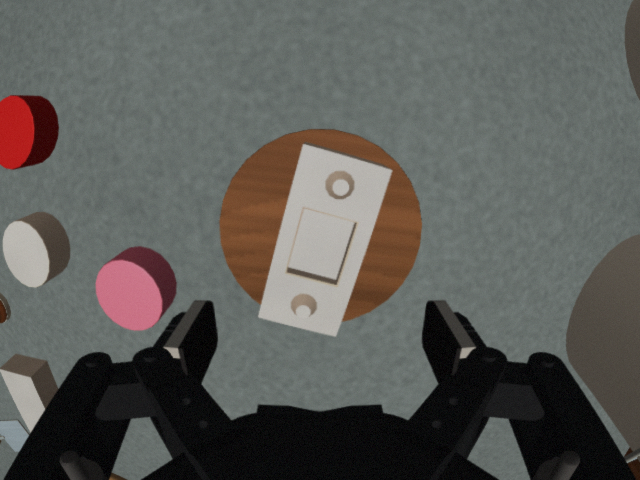

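The block lies flat on the batt, with key tips at (342,187) and (303,312). Batt edges are x 220 and 421, y 128.

```bash
python3 - <<'E'
from wr import *
s=r.sense();R=np.array(s['ee_rot']);g=s['eef_pos']+R[:,2]*r.grasp_offset
P={}
for u,z in [((220,225),.012),((421,225),.012),((320,128),.012),((342,187),.055),((303,312),.055)]:
    P[u]=wray(u,z);print(u,P[u].round(4),((P[u]-g)@R*1e3).round(1))
a,b=P[342,187],P[303,312];print((a+b)/2,np.degrees(np.arctan2(*(a-b)[1::-1])),np.linalg.norm(a-b))
E
python3 -m creep '[[[-0.035,-0.055,0],0,0],[[-0.035,-0.055,0],0,0],[[-0.035,-0.055,0],0,0],[[-0.035,-0.055,0],0,0],[[-0.035,-0.055,0.007],0,0],[[-0.035,-0.055,0.007],0,0],[[0,0,0],0,0],[[0,0,0],0,0],[[0,0,0],0,0]]' | tail -3
python3 go.py 0.6685 0.010 0.024 89.7
python3 - <<'E'
from plant import r
import cv2;cv2.imwrite('pics/w5.png',r.capture('wrist'))
E
```

```text
(220, 225) [0.4516 0.2737 0.012 ] [  6.2 -71.3 132.3]
(421, 225) [0.4524 0.4206 0.012 ] [  6.1  75.6 132.3]
(320, 128) [0.3838 0.3471 0.012 ] [ 74.3   1.8 132.4]
(342, 187) [0.4179 0.3596 0.055 ] [40.4 14.5 89.3]
(303, 312) [0.4988 0.3355 0.055 ] [-40.7  -9.3  89.3]
[0.4583453  0.34753129 0.055     ] 163.396266250787 0.0845085085763313
wrist_force: [0.3, -0.1, -0.1]
gripper_width: 0.0855
grip_force: 0.0
t 8.1 grasp [0.6582 0.0303 0.1315] yaw 89.9 turn 0.2 shift mm [-10.4 -20.3 107.5] w 0.0855 F [ 0.3 -0.1 -0.1] j6 -1.71
```

View pics/w5.png

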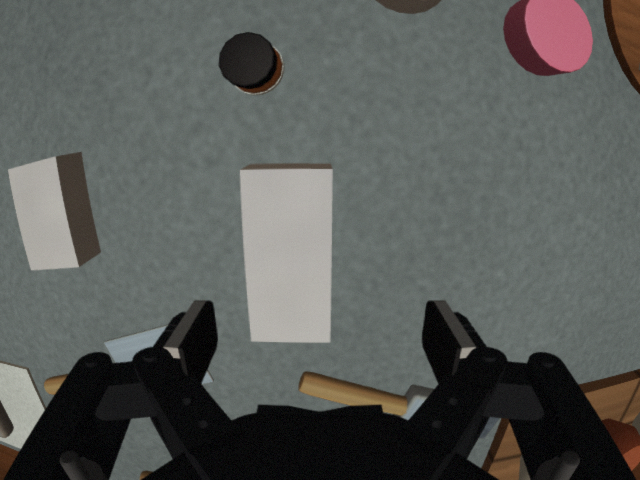

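The lower half sits centred on the batt to under 1 mm. The long upper half's corners are (240,170), (333,169), (251,342), (330,342).

```bash
python3 - <<'E'
from wr import *
s=r.sense();R=np.array(s['ee_rot']);g=s['eef_pos']+R[:,2]*r.grasp_offset
Q=np.array([((wray(u,.034)-g)@R*1e3) for u in [(240,170),(333,169.5),(250.5,342),(330.5,342)]])
print(Q.round(1),Q.mean(0), (wray((240,170),.034)+wray((330.5,342),.034))/2)
E
```

```text
[[ 50.  -46.6  97.7]
 [ 49.7   9.5  97.7]
 [-70.5 -47.7  97.7]
 [-69.5   9.1  97.7]] [-10.07617118 -18.94824161  97.67373888] [0.66803057 0.01155784 0.034     ]
```

```bash
python3 -m creep '[[[-0.0105,-0.0204,0.03],0,0],[[0,0,0.05],0,0],[[0,0,0.0275],0,0],[[0,0,0],0,0],[[0,0,0],0,0],[[0,0,0],0,255],[[0,0,0],0,255],[[0,0,0],0,255],[[0,0,0],0,255],[[0,0,0],0,255]]' 40| tail -3;python3 go.py 0.459 0.3455 0.2 73.6
```

```text
wrist_force: [-1.4, 0.6, 5.6]
gripper_width: 0.0551
grip_force: 44.8
t 9.4 grasp [0.6706 0.0085 0.0261] yaw 89.9 turn 16.3 shift mm [ 297.6  263.6 -174.5] w 0.0551 F [-1.4  0.6  5.6] j6 -1.74
```

```bash
python3 -m creep '[[[0,0,-0.05],0,255],[[0,0,-0.05],8,255],[[0,0,-0.025],8.3,255],[[0.0425,0.0376,0],0,255],[[0.0425,0.0376,0],0,255],[[0.0425,0.0376,0],0,255],[[0.0425,0.0376,0],0,255],[[0.0425,0.0376,0],0,255],[[0.0425,0.0376,0],0,255],[[0.0425,0.0376,0],0,255]]'| tail -3;
python3 -m creep '[[[0,0,0],0,255],[[0,0,0],0,255],[[0,0,0],0,255]]'|tail -1;python3 go.py 0.459 0.3455 0.2 73.6
python3 - <<'E'
from plant import r
import cv2;cv2.imwrite('pics/w6.png',r.capture('wrist'))
E
```

```text
wrist_force: [0.9, -0.2, -2.7]
gripper_width: 0.0551
grip_force: 44.8
grip_force: 44.8
t 11.025 grasp [0.4591 0.344  0.1489] yaw 73.5 turn -0.1 shift mm [  0.5   1.4 -51.1] w 0.0552 F [ 0.5  0.4 -3.6] j6 -0.85
```

View pics/w6.png

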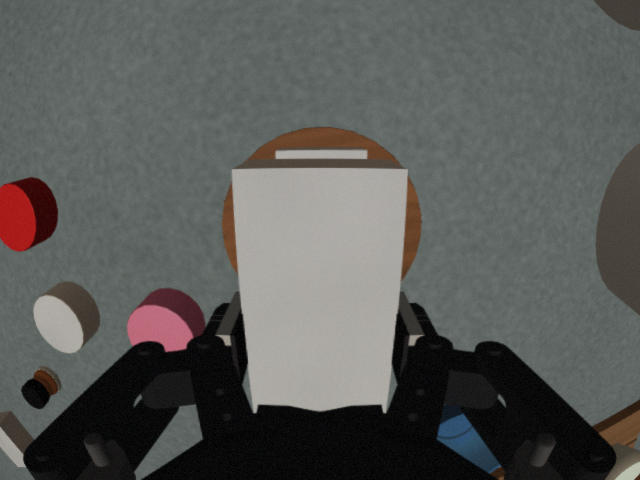

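The upper half is held square. Its far top edge is (232-407,169). Beyond it the lower half's far edge shows at (275-367,150).

```bash
python3 - <<'E'
from wr import *
s=r.sense();R=np.array(s['ee_rot']);g=s['eef_pos']+R[:,2]*r.grasp_offset
for u,z in [((275.5,150),.046),((367.5,150),.046),((232,169),g[2]+.008),((407,169),g[2]+.008)]:
    print(u,((wray(u,z)-g)@R*1e3).round(1))
E
```

```text
(275.5, 150) [ 61.7 -25.4 103. ]
(367.5, 150) [ 61.7  30.6 103. ]
(232, 169) [ 62.9 -26.4  -8. ]
(407, 169) [62.8 29.1 -8. ]
```

```bash
python3 -m creep '[[[-0.0008,0.0013,0.03],0,255],[[0,0,0.03],0,255],[[0,0,0.01],0,255],[[0,0,0.003],0,255],[[0,0,0],0,255],[[0,0,0.002],0,255],[[0,0,0.001],0,255],[[0,0,0],0,255]]' | tail -3;python3 go.py 0.459 0.3455 0.072 73.6
```

```text
wrist_force: [0.2, -0.1, -3.1]
gripper_width: 0.0551
grip_force: 44.7
t 12.075 grasp [0.4596 0.3462 0.0733] yaw 73.6 turn -0.0 shift mm [ 0.4 -0.9  1.3] w 0.0551 F [ 0.2 -0.1 -3.1] j6 -0.85
```

Free of contact and almost down, so the keys are inside the sockets.

```bash
python3 -m creep '[[[0,0,0.001],0,255],[[0,0,0.001],0,255],[[0,0,0],0,255]]' | tail -3;python3 go.py 0.459 0.3455 0.072 73.6
```

```text
wrist_force: [-3.4, -2.5, 5.9]
gripper_width: 0.0554
grip_force: 45.8
t 12.45 grasp [0.4597 0.3463 0.0721] yaw 73.6 turn -0.0 shift mm [ 0.5 -1.   0.1] w 0.0554 F [-3.4 -2.5  5.9] j6 -0.85
```

```bash
python3 -m creep '[[[0,0,0],0,0],[[0,0,0],0,0],[[0,0,0],0,0],[[0,0,0],0,0],[[0,0,-0.04],0,0],[[0,0,-0.05],0,0],[[0,0,0],0,0],[[0,0,0],0,0],[[0,0,0],0,0]]' | tail -3;python3 go.py 0.426 -0.092 0.13 73.6
python3 - <<'E'
from plant import r
import cv2;cv2.imwrite('pics/w7.png',r.capture('wrist'))
E
```

```text
wrist_force: [0.5, -0.3, 0.3]
gripper_width: 0.0853
grip_force: 0.0
t 13.575 grasp [0.4585 0.3457 0.1593] yaw 73.6 turn -0.0 shift mm [ -92.4 -429.    30. ] w 0.0853 F [ 0.5 -0.3  0.3] j6 -0.85
```

View pics/w7.png

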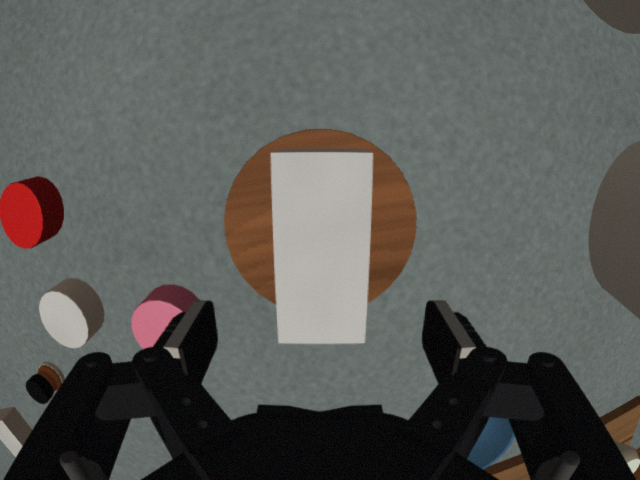

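The long upper half is closed on the lower: corners (270,152), (373,152), (278,344), (366,344), and no lower face showing. On to the round lower half.

```bash
python3 - <<'E'
from wr import *
s=r.sense();R=np.array(s['ee_rot']);g=s['eef_pos']+R[:,2]*r.grasp_offset
Q=np.array([((wray(u,.08)-g)@R*1e3) for u in [(270,152),(373.5,152),(278.5,344),(366,344)]])
print(Q.round(1),Q.mean(0))
E
python3 -m creep '[[[-0.01,-0.0535,0],0,0],[[-0.01,-0.0535,0],0,0],[[-0.01,-0.0535,0],0,0],[[-0.012,-0.0535,0],0,0],[[-0.012,-0.0535,0],0,0],[[-0.0126,-0.0535,0.01],0,0],[[-0.0126,-0.0535,0.01],0,0],[[-0.0126,-0.0535,0.01],0,0],[[0,0,0],0,0],[[0,0,0],0,0]]'| tail -1
python3 -m creep '[[[0,0,0],0,0]]'|tail -1
python3 go.py 0.426 -0.092 0.024 73.6
python3 - <<'E'
from plant import r
import cv2;cv2.imwrite('pics/w8.png',r.capture('wrist'))
E
```

```text
[[ 62.1 -25.7  79.5]
 [ 62.1  30.9  79.4]
 [-58.9 -25.3  79.2]
 [-59.   31.5  79.1]] [ 1.55938557  2.8339843  79.33437764]
grip_force: 0.0
grip_force: 0.0
t 15.0 grasp [ 0.4265 -0.0891  0.1309] yaw 73.7 turn 0.1 shift mm [ -0.4  -3.  106.9] w 0.0854 F [ 0.3  1.3 -0.1] j6 -1.77
```

View pics/w8.png

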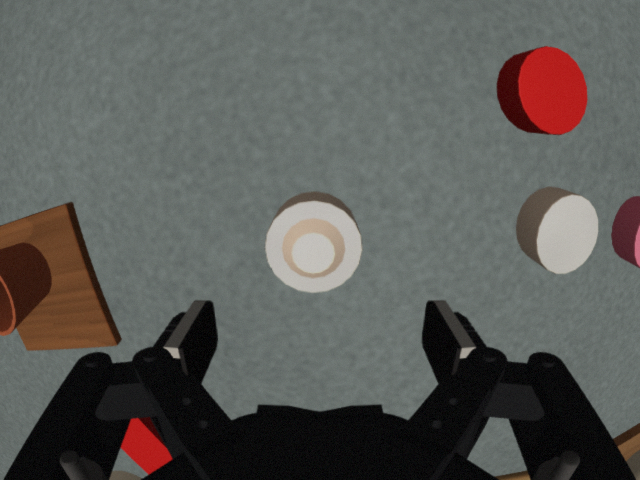

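The round lower half: top face spans x 265-361, y 200-293; hump top at (314,254). The square batt with the cup is at the left, clear of the left finger. The plain disc is at (557,230).

```bash
python3 - <<'E'
from wr import *
s=r.sense();R=np.array(s['ee_rot']);g=s['eef_pos']+R[:,2]*r.grasp_offset
f=lambda u,z:((wray(u,z)-g)@R*1e3).round(1)
for u,z in [((265,246),.034),((361.5,246),.034),((313,292.5),.034),((313,200),.034),((314,254),.043),((557,230),.034),((6,300),.072),((72,204),.012),((120,342),.012)]: print(u,f(u,z))
E
```

```text
(265, 246) [  2.3 -33.   97. ]
(361.5, 246) [ 2.2 27.7 97. ]
(313, 292.5) [-29.9  -3.   97. ]
(313, 200) [31.5 -2.6 97. ]
(314, 254) [ 0.2 -2.  88. ]
(557, 230) [ 13.3 171.7  97.1]
(6, 300) [ -29.  -232.6   59. ]
(72, 204) [  28.7 -192.3  119. ]
(120, 342) [ -93.5 -171.6  119. ]
```

```bash
python3 -m creep '[[[-0.0003,-0.004,0.03],0,0],[[0,0,0.05],0,0],[[0,0,0.025],0,0],[[0,0,0],0,0],[[0,0,0],0,0],[[0,0,0],0,255],[[0,0,0],0,255],[[0,0,0],0,255],[[0,0,0],0,255],[[0,0,0],0,255]]' 30| tail -3;python3 go.py 0.459 0.346 0.19 73.6
```

```text
wrist_force: [-0.2, 1.5, 6.2]
gripper_width: 0.061
grip_force: 31.7
t 16.3 grasp [ 0.4268 -0.0947  0.0276] yaw 73.6 turn -0.0 shift mm [  93.1  431.8 -162.7] w 0.061 F [-0.2  1.5  6.2] j6 -1.78
```

```bash
python3 -m creep '[[[0,0,-0.05],0,255],[[0,0,-0.06],0,255],[[0.011,0.054,-0.04],0,255],[[0.0117,0.054,0],0,255],[[0.0117,0.054,0],0,255],[[0.0117,0.054,0],0,255],[[0.0117,0.054,0],0,255],[[0.0117,0.054,0],0,255],[[0.0117,0.054,0],0,255],[[0.0117,0.054,0],0,255]]'| tail -3;
python3 -m creep '[[[0,0,0],0,255],[[0,0,0],0,255],[[0,0,0],0,255],[[0,0,0],0,255]]'|tail -3;python3 go.py 0.459 0.346 0.1076 73.6
python3 - <<'E'
from plant import r
import cv2;cv2.imwrite('pics/w9.png',r.capture('wrist'))
E
```

```text
wrist_force: [0.2, -1.1, -2.3]
gripper_width: 0.0608
grip_force: 34.8
wrist_force: [0.4, -0.8, -1.3]
gripper_width: 0.061
grip_force: 34.8
t 18.05 grasp [0.4586 0.3409 0.173 ] yaw 73.5 turn -0.1 shift mm [ 1.1  5.  65.4] w 0.061 F [ 0.4 -0.8 -1.3] j6 -0.85
```

View pics/w9.png

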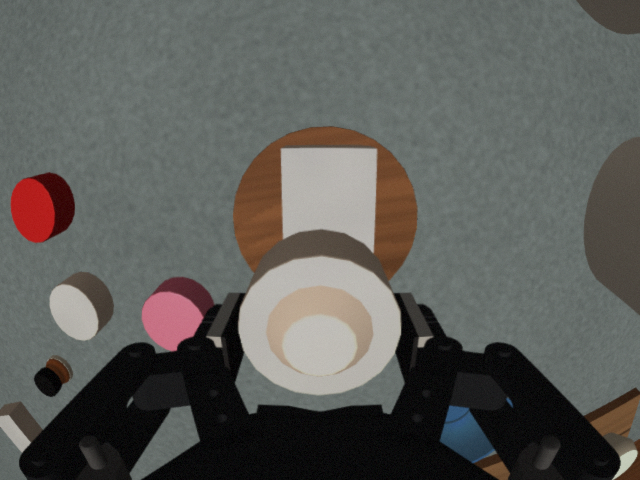

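The disc is held upright: top edges x 239-401, y ~253-393, hump top at (320,345). The long upper's far edge is (281-377,149).

```bash
python3 - <<'E'
from wr import *
s=r.sense();R=np.array(s['ee_rot']);g=s['eef_pos']+R[:,2]*r.grasp_offset
f=lambda u,z:((wray(u,z)-g)@R*1e3).round(1)
for u,z in [((281,149),.08),((377,149),.08),((239,325),g[2]+.0064),((401,325),g[2]+.0064),((320,393.5),g[2]+.0064),((320,345.5),g[2]+.0154)]: print(u,f(u,z))
E
```

```text
(281, 149) [ 62.8 -21.   93. ]
(377, 149) [63.  34.9 93. ]
(239, 325) [  5.9 -28.4  -6.4]
(401, 325) [ 5.8 31.4 -6.4]
(320, 393.5) [-26.7   1.5  -6.4]
(320, 345.5) [  3.4   1.5 -15.4]
```

```bash
python3 -m creep '[[[-0.001,0.0054,0.03],0,255],[[0,0,0.025],0,255],[[0,0,0.006],0,255],[[0,0,0],0,255],[[0,0,0.001],0,255],[[0,0,0.001],0,255],[[0,0,0],0,255]]' | tail -3;python3 go.py 0.459 0.346 0.1076 73.6
```

```text
wrist_force: [0.2, -0.0, -1.1]
gripper_width: 0.0612
grip_force: 34.8
t 18.975 grasp [0.4611 0.3469 0.1103] yaw 73.6 turn -0.0 shift mm [ 1.8 -1.4  2.7] w 0.0612 F [ 0.2 -0.  -1.1] j6 -0.85
```

```bash
python3 -m creep '[[[0,0,0.0015],0,255],[[0,0,0.0005],0,255],[[0,0,0],0,255]]' | tail -3;python3 -m creep '[[[0,0,0.0005],0,255],[[0,0,0],0,255]]' | tail -3;python3 go.py 0.459 0.346 0.1076 73.6
```

```text
wrist_force: [-1.2, -0.5, -0.9]
gripper_width: 0.0611
grip_force: 34.9
wrist_force: [-1.5, -1.0, 2.5]
gripper_width: 0.061
grip_force: 35.2
t 19.6 grasp [0.4609 0.3468 0.1077] yaw 73.6 turn -0.0 shift mm [ 1.6 -1.3  0.1] w 0.061 F [-1.5 -1.   2.5] j6 -0.85
```

```bash
python3 -m creep '[[[0,0,0],0,0],[[0,0,0],0,0],[[0,0,0],0,0],[[0,0,0],0,0],[[0,0,-0.02],0,0],[[0,0,-0.05],0,0],[[0,0,0],0,0],[[0,0,0],0,0],[[0,0,0],0,0]]' 30| tail -3;python3 go.py 0.470 0.090 0.13 73.6
python3 - <<'E'
from plant import r
import cv2;cv2.imwrite('pics/w10.png',r.capture('wrist'))
E
```

```text
wrist_force: [0.1, 0.0, -0.3]
gripper_width: 0.0853
grip_force: 0.0
t 20.725 grasp [0.46   0.3463 0.1756] yaw 73.6 turn -0.0 shift mm [ -82.1 -243.    45.9] w 0.0853 F [ 0.1  0.  -0.3] j6 -0.85
```

View pics/w10.png

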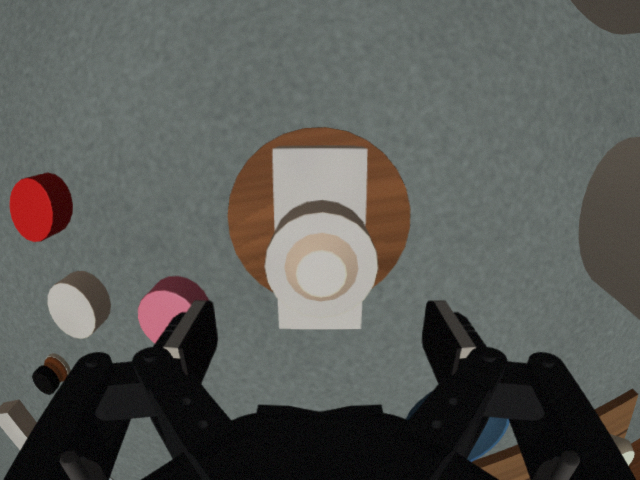

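The round lower half stands on the stack: hump top at (321,272), top edges x 265-378 with its far rim near y 213.

```bash
cat > f.py <<'E'
from wr import *
s=r.sense();R=np.array(s['ee_rot']);g=s['eef_pos']+R[:,2]*r.grasp_offset
f=lambda u,z:((wray(u,z)-g)@R*1e3).round(1)
E
python3 - <<'E'
from f import *
for u,z in [((273,149),.08),((367,149),.08),((278.5,329),.08),((362,329),.08),((265,266),.114),((378,266),.114),((321,272),.123)]: print(u,f(u,z))
E
python3 -m creep '[[[-0.0164,-0.0486,0],0,0],[[-0.0164,-0.0486,0],0,0],[[-0.0164,-0.0486,0.01],0,0],[[-0.0164,-0.0486,0.01],0,0],[[-0.0164,-0.0486,0.02],0,0],[[0,0,0],0,0],[[0,0,0],0,0],[[0,0,0],0,0],[[0,0,0],0,0]]'|tail -1
python3 go.py 0.470 0.090 0.024 73.6
python3 - <<'E'
from f import *
import cv2
im=r.capture('wrist');cv2.imwrite('pics/w11.png',im)
b,gg,rr=cv2.split(cv2.GaussianBlur(im,(5,5),1).astype(np.float32))
m=((rr>140)&(rr-b>5)&(rr-b<50)).astype(np.uint8)
n,l,st,c=cv2.connectedComponentsWithStats(m)
for k in range(1,n):
    if st[k][4]>800: print(st[k],c[k].round(1),f(c[k],.034))
E
```

```text
(273, 149) [ 62.7 -26.   95.9]
(367, 149) [62.7 29.3 95.8]
(278.5, 329) [-57.3 -26.8  95.6]
(362, 329) [-57.4  30.4  95.5]
(265, 266) [  2.6 -28.1  61.8]
(378, 266) [ 2.6 32.9 61.6]
(321, 272) [ 3.   2.1 52.7]
grip_force: 0.0
t 21.9 grasp [0.4709 0.0915 0.1377] yaw 73.7 turn 0.1 shift mm [  0.6  -1.7 113.7] w 0.0851 F [-0.8  0.1  0.5] j6 -1.35
[ 270  197   94   90 6571] [316.3 241.6] [  3.1  -0.9 103.7]
```

```bash
python3 -m creep '[[[0.002,-0.0023,0.03],0,0],[[0,0,0.055],0,0],[[0,0,0.026],0,0],[[0,0,0],0,0],[[0,0,0],0,0],[[0,0,0],0,255],[[0,0,0],0,255],[[0,0,0],0,255],[[0,0,0],0,255],[[0,0,0],0,255]]' 30| tail -3;python3 go.py 0.460 0.3463 0.22 73.6
```

```text
wrist_force: [-0.7, -0.1, 6.5]
gripper_width: 0.0611
grip_force: 31.7
t 23.2 grasp [0.4696 0.0889 0.028 ] yaw 73.6 turn -0.0 shift mm [  81.4  244.4 -192. ] w 0.0611 F [-0.7 -0.1  6.5] j6 -1.35
```

```bash
python3 -m creep '[[[0,0,-0.05],0,255],[[0,0,-0.06],0,255],[[0,0,-0.06],0,255],[[0.0163,0.0489,-0.022],0,255],[[0.0163,0.0489,0],0,255],[[0.0163,0.0489,0],0,255],[[0.0163,0.0489,0],0,255],[[0.0163,0.0489,0],0,255],[[0,0,0],0,255],[[0,0,0],0,255]]'| tail -1;
python3 -m creep '[[[0,0,0],0,255],[[0,0,0],0,255]]'|tail -3;python3 go.py 0.460 0.3463 0.142 73.6
python3 - <<'E'
from plant import r
import cv2;cv2.imwrite('pics/w12.png',r.capture('wrist'))
E
```

```text
grip_force: 34.3
wrist_force: [-0.5, -0.1, -1.4]
gripper_width: 0.061
grip_force: 34.3
t 24.7 grasp [0.4595 0.3455 0.2185] yaw 73.5 turn -0.1 shift mm [-0.2  0.9 76.5] w 0.061 F [-0.5 -0.1 -1.4] j6 -0.85
```

View pics/w12.png

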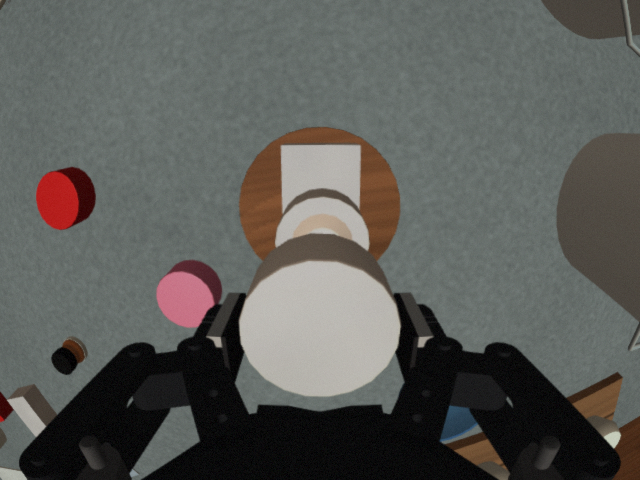

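The upper disc is held: top edges x 240-401, bottom y 396. The lower disc shows behind it, x 275-369. I'll fit circles to both rims.

```bash
python3 - <<'E'
from f import *
import cv2
from scipy.optimize import least_squares
im=cv2.imread('pics/w12.png');rr=cv2.GaussianBlur(im,(5,5),1)[...,2]
def circ(m,uv,z,sel):
    n,l,st,c=cv2.connectedComponentsWithStats(m);k=l[uv[1],uv[0]];print(st[k])
    cs=max(cv2.findContours((l==k).astype(np.uint8),0,cv2.CHAIN_APPROX_NONE)[0],key=len)[:,0]
    P=np.array([f(u,z)[:2] for u in cs.astype(float) if sel(u)])
    o=least_squares(lambda q:np.hypot(*(P-q[:2]).T)-q[2],[0,0,31],loss='soft_l1');print(o.x.round(2),len(P),o.cost.round(1))
m=(rr>150).astype(np.uint8)
circ(m,(320,340),g[2]+.006,lambda u:u[1]>270)
# lower rim: sides of its top, below the far dark rim
circ(m,(284,240),.114,lambda u:u[1]>205 and u[1]<250 and (u[0]<300 or u[0]>345))
for u in [(275.5,240),(368.5,240),(320,197),(320,191)]:print(u,f(u,.114))
print(f((281,145),.08),f((361,145),.08))
E
```

```text
[  240   261   160   135 17003]
[ 1.55  1.17 29.67] 335 5.2
[ 275  197   94   52 2885]
[ 4.55  2.96 28.21] 128 273.6
(275.5, 240) [  3.9 -27.1 104.4]
(368.5, 240) [  3.8  33.  104.5]
(320, 197) [ 32.    1.7 104.4]
(320, 191) [ 35.8   1.7 104.4]
[ 63.  -25.6 138.4] [ 62.9  30.5 138.4]
```

```bash
python3 -m creep '[[[0.0007,0.0018,0.03],0,255],[[0,0,0.03],0,255],[[0,0,0.007],0,255],[[0,0,0],0,255],[[0,0,0.003],0,255],[[0,0,0.002],0,255],[[0,0,0],0,255]]' | tail -3;python3 go.py 0.460 0.3463 0.142 73.6
```

```text
wrist_force: [-0.4, -0.0, -0.7]
gripper_width: 0.0612
grip_force: 34.3
t 25.625 grasp [0.4592 0.3484 0.1466] yaw 73.6 turn -0.0 shift mm [-1.3 -1.8  4.6] w 0.0612 F [-0.4 -0.  -0.7] j6 -0.84
```

```bash
python3 -m creep '[[[0,0,0.0015],0,255],[[0,0,0.001],0,255],[[0,0,0],0,255]]' | tail -3;python3 -m creep '[[[0,0,0.001],0,255],[[0,0,0],0,255]]' | tail -3;python3 go.py 0.460 0.3463 0.142 73.6
```

```text
wrist_force: [0.4, 0.2, -1.0]
gripper_width: 0.0604
grip_force: 34.3
wrist_force: [-0.3, 0.2, -1.3]
gripper_width: 0.0607
grip_force: 34.3
t 26.25 grasp [0.459  0.3483 0.1427] yaw 73.6 turn -0.0 shift mm [-1.5 -1.7  0.7] w 0.0607 F [-0.3  0.2 -1.3] j6 -0.84
```

```bash
python3 -m creep '[[[0,0,0.0007],0,255],[[0,0,0],0,255]]' | tail -3;python3 -m creep '[[[0,0,0.0005],0,255],[[0,0,0],0,255]]' | tail -3;python3 go.py 0.460 0.3463 0.142 73.6
```

```text
wrist_force: [-0.3, 0.4, -0.7]
gripper_width: 0.0609
grip_force: 34.5
wrist_force: [-2.0, -1.7, 2.8]
gripper_width: 0.061
grip_force: 34.6
t 26.75 grasp [0.4592 0.3484 0.1421] yaw 73.6 turn -0.0 shift mm [-1.4 -1.8  0.1] w 0.061 F [-2.  -1.7  2.8] j6 -0.84
```

Seated at the expected height. Releasing, backing off, and checking with the fixed cameras.

```bash
python3 -m creep '[[[0,0,0],0,0],[[0,0,0],0,0],[[0,0,0],0,0],[[0,0,0],0,0],[[0,0,-0.02],0,0],[[0,0,-0.05],0,0],[[0.05,0,-0.03],0,0],[[0.06,0,-0.03],0,0],[[0.05,0,0],0,0],[[0,0,0],0,0]]' | tail -3
python3 - <<'E'
from plant import r
import cv2,numpy as np
a=r.capture('scene');b=r.capture('side');cv2.imwrite('pics/sF.png',a);cv2.imwrite('pics/dF.png',b)
g=lambda i,x,y:cv2.resize(i[y:y+200,x:x+130],None,fx=3,fy=3,interpolation=cv2.INTER_CUBIC)
cv2.imwrite('pics/fin.png',np.hstack([g(a,390,40),g(b,150,40)]))
E
```

```text
wrist_force: [-0.8, -0.1, -0.2]
gripper_width: 0.0853
grip_force: 0.0
```

View pics/fin.png

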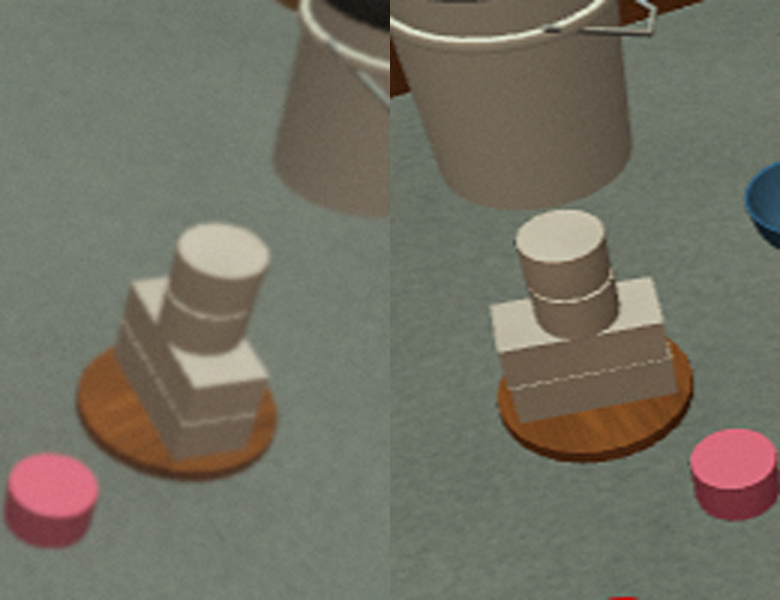

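The stack is complete and level. Both moulds are closed with thin, even seams, centred on the batt, and the robot is clear.

```bash
python3 -c "
from plant import r
print(r.hand_in(), r.sense()['time_s'])"
```

```text
the job is handed in; nothing more can be done
the job is handed in; nothing more can be done
```

The four mould halves are stacked in order on the round batt, both moulds closed and level in the last camera pictures, and I handed the job in at about 28 s of robot time; the judge's verdict was not shown.

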